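# Swing the magnifier clear and load the polishing spindle

### The arm

A 6-joint arm with a two-finger parallel gripper is mounted at the origin on the work surface. World frame = base frame: x ahead of the robot, y to its left, z up, the work surface at z = 0. Lengths are in mm, angles in rad, forces in N, time in s.
With the tool pointing down it reaches from about 275 to 1000 mm from the base axis. Payload 8.4 kg.
Tool frame: the origin (TCP) lies midway between the tips of the shut fingers; the grasp point (between the pads) lies 19 mm behind it; z points along the fingers, y is the line along which they close (so a half turn about z gives the same grasp; the last joint's range is limited). The gripper opens to 85 mm and grips with 20 to 120 N. Pads are 22 mm wide; open, the fingers measure 114 mm over their backs; the gripper's body (76 mm by 85 mm) begins 54 mm behind the grasp point. The pads swing forward as they close: fully open they stand 13 mm farther back than shut.
Start: joints at [1.309, 0.353, 1.633, -0, 1.155, -0.002], TCP at [160.553, 604.029, 231.281] pointing down, gripper open.
Joint ranges: [-2.63, 2.63], [-0.92, 2.1], [0.06, 2.66], [-1.3, 4.44], [0, 2.69], [-3.02, 3.02]. Speed limits (rad/s): [2.22, 2.22, 2.79, 3.14, 3.14, 3.14].

### API

Orientations are given as [roll, pitch, yaw] about the fixed x, y, z axes, in that order (R = Rz(yaw) Ry(pitch) Rx(roll)).
In Python, from rig import r, cams gives the robot as it stands. The module is installed in compiled form; this text tells all that it offers.
- The arm moves only by the tool send_rows, never from a script. Its argument "targets" is one flat list of numbers, 7 for each row, row after row: the shift along the tool's x, y, z in m, then the turn, a rotation vector about the tool's x, y, z in rad, then the opening, from -1 (shut) to 1 (fully open). In form: [tx, ty, tz, wx, wy, wz, fingers, tx, ty, tz, wx, wy, wz, fingers, ...]. A call has 1 to 12 rows; each row is the pose to reach, as a shift and turn from the pose commanded when the call began, along the tool's axes at that moment; what a row does not reach only later rows make up. A row lasts 1/12 s, in which the tool goes at most 41.7 mm and 7.16 degrees, less where a joint would pass 70% of its speed; a pose out of reach is approached as far as the arm can. A call with a gripper value outside its range is refused whole. The fingers move at their own pace and stop on an object; "grip_force" is the grip in N (left out, the last holds). Time passes only in rows, so rows that repeat a pose let the fingers close. It gives the time, the measured TCP pose, the force, the opening and the grip force at its end, in the units of the state.
- r.sense(): the state, without advancing time (a new reading comes with each control period).
- cams.grab_frame(name): name is "side" or "top"; returns a dict with "color" (400x640x3 uint8, blue, green, red), "fx", "fy", "cx", "cy" (pixels), "xyz" and "attitude" of the camera in the world. Camera axes: x right, y down, z forward; pixel columns grow to the right and rows downward; lengths in mm; the calibration is good to about 2 mm. A picture is of the moment at which its call begins. There is no depth.
- r.sign_off(): hands the job in; it is judged then, once.
The state is a dict: "clock": time; "qpos": joint angles; "qvel": joint speeds; "joint_efforts": joint torques, N m; "eef_pos": TCP position; "tcp_rot": TCP orientation; "contact_force": force on the tool from outside, world axes, zero at the start; "wrist_torque": the same for the moment, N m; "opening": opening from 0.0 (shut) to 1.0 (fully open); "grasp_force": force on a finger pad.
Only numpy, scipy, OpenCV 4.12 (cv2) and the standard library are available. Lean on these libraries where they do the work, as an engineer would, in place of code of your own. Each camera call takes 0.05 s, during which the arm holds its last target. There are 200 camera calls.

### The job

Swing the magnifier arm right out to the side, so that it no longer hangs over the polishing machine's spindle, and leave it there. Then thread the three thick rings with the small bore onto the spindle in order of width - the widest first, then the middle one, the narrowest on top - lowering each one down, not dropping it, until it sits flat and fully home on what is beneath. Leave everything else on the bench where it is.

Things in the scene. Friction and masses are not known exactly. Their poses are not given: they have to be found in the camera images.
- flange: the widest ring: steel backing flange, outside diameter 58 mm, 16 mm tall, about 0.16 kg, six small dark dots on its face. The bore is 18 mm, straight through; either face may be down; round, so its yaw does not matter. It starts flat on the bench. Origin: centre of its underside, z along the bore (up).
- wheel: the middle ring: black rubber polishing wheel, outside diameter 46 mm, 18 mm tall, about 0.07 kg, with a thin steel bush. The bore is 18 mm, straight through; either face may be down; round, so its yaw does not matter. It starts flat on the bench. Origin: centre of its underside, z along the bore (up).
- collar: the narrowest and tallest ring: steel collar with a ribbed outside, outside diameter 32 mm, 22 mm tall, about 0.09 kg. The bore is 18 mm, straight through; either face may be down; round, so its yaw does not matter. It starts flat on the bench. Origin: centre of its underside, z along the bore (up).
- seat (a point): centre of the round steel seat (60 mm across) at the foot of the machine's spindle, 60 mm above the bench, 10 mm above the housing. Fixed. Its x axis points from the spindle to the hinge column, z up.
- spindle_tip (a point): top of the spindle: a fixed upright steel post of 14 mm diameter rising 68 mm from the seat; the last 10 mm taper to 7 mm. It does not turn.
- machine: the grey polishing machine, fixed. Origin: on the bench under the spindle's axis, axes as the seat's. Housing: a box 50 mm high, 120 mm wide along y, from x = -66 to +169 mm. A column, 22 mm diameter, stands at x = +140 mm and carries the magnifier arm's hinge.
- hinge (a point): on the upright hinge axis of the magnifier arm, on top of the column, 161 mm above the bench. Fixed.
- lens (a point): centre of the magnifier lens, 140 mm from the hinge axis, 161 mm above the bench. Glass in a round aluminium frame 84 mm across and 12 mm thick whose underside is 155 mm above the bench, 27 mm above the spindle's tip.
- knob (a point): middle of the upright black knob on the outer end of the magnifier arm, 190 mm from the hinge axis: 16 mm diameter, 35 mm tall, from 167 to 202 mm above the bench; this point is at 184.5 mm. Round, can be pinched from above and led round, or pushed.
- magnifier (a joint): swing of the magnifier arm, rad, -1.75 to 1.75: 0 with the lens exactly over the spindle, positive counter-clockwise seen from above (from 0 the knob moves towards the seat's -y). Starts within 0.3 of 0; may be swung out to either side. Light friction, about 1 N at the knob; stays where it is left.
- bangle: brass bangle, a thin open ring 66 mm across, 56 mm bore, 8 mm tall, lying flat; does not belong on the machine. Origin: centre of its underside.
- jar: small closed jar of turquoise beads, 42 mm across, 45 mm tall. Origin: centre of its underside.
- heart: white heart-shaped stone, about 41 by 35 mm, 12 mm thick, lying flat. Origin: middle of its underside.
- pliers: long-nosed pliers with mint and black handles, about 170 mm long, lying flat beyond the machine. Origin: underside of the pivot, jaws to its +x.
- cutters: flush cutters with mint and black handles, about 145 mm long, lying flat beyond the machine. Origin: underside of the pivot, jaws to its +x.
Things that resemble listed ones, but are neither listed nor needed, are in the scene too. Leave any orange or red look-alike of the wheel alone.

How it is judged (in metres and radians):
On the way, in this order (a step that is already met when the one before it is completed fails the run):
1. the magnifier is swung clear of the spindle (lens centre more than 100 mm to the side of it) (horizontal distance between lens and seat above 0.1 m), for 0.2 s.
2. the widest ring is home on the seat (horizontal distance between lens and seat above 0.1 m and horizontal distance between flange and seat below 0.005 m and z of flange in the frame of seat between -0.0025 and 0.0025 m and angle between flange's own z axis and vertical below 0.06 rad), for 0.2 s.
3. the middle ring is home on the widest (all of step 2 and horizontal distance between wheel and seat below 0.005 m and z of wheel in the frame of seat between 0.0135 and 0.0185 m and angle between wheel's own z axis and vertical below 0.06 rad), for 0.2 s.
4. the narrowest ring is home on the middle one (all of step 3 and horizontal distance between collar and seat below 0.005 m and z of collar in the frame of seat between 0.0315 and 0.0365 m and angle between collar's own z axis and vertical below 0.06 rad), for 0.2 s.
At the end, for the whole second after the job is handed in: At rest: lens centre more than 100 mm sideways from the spindle; on the spindle the widest ring on the seat, the middle one on it (16 mm up), the narrowest on top (34 mm up), each within 2.5 mm in height, 5 mm of the axis, 0.06 rad of level. Others moved under 30 mm (all of step 4 and linear speed of each of flange, wheel, collar below 0.02 m/s and not (velocity of joint magnifier above 0.05 rad/s) and not (velocity of joint magnifier below -0.05 rad/s)); the robot touches nothing.
It fails at once if a ring is dropped down the spindle (it moves faster than 0.5 m/s on the spindle) ((horizontal distance between flange and seat below 0.01 m and z of flange in the frame of seat below 0.055 m and linear speed of flange above 0.5 m/s) or (horizontal distance between wheel and seat below 0.01 m and z of wheel in the frame of seat below 0.055 m and linear speed of wheel above 0.5 m/s) or (horizontal distance between collar and seat below 0.01 m and z of collar in the frame of seat below 0.055 m and linear speed of collar above 0.5 m/s)).
It fails at once if another thing on the bench is moved by more than 30 mm (distance of any of bangle, jar, heart, pliers, cutters from where it was at the start of the episode above 0.03 m).
It also fails if it takes over 72 s, if anything falls off the work surface, if the arm or the gripper's body presses on something with over 40 N, if the wrist force passes 120 N, or if a joint passes its speed limit or range.

## Working session

There is one attempt and no reset: what is moved stays moved. The work goes in short steps, Python scripts to look and compute and a tool call to move; the robot and the scene stay as the last step left them, time stands still between calls to the robot, and variables do not carry over. Pictures are saved under pics/ and viewed, at most 12 in all, crops included, and the job is handed in when it is done.

Besides the shell and the picture viewer there is one more tool, called after ">>>" as name(argument=value, ...), one argument or row to a line, values as JSON. send_rows: Moves the arm, as the interface text tells. Its arguments: {"type":"object","properties":{"targets":{"type":"array"},"grip_force":{"type":"number"}},"required":["targets"]}

```bash
mkdir -p pics
python3 - <<'E'
from rig import r,cams
import cv2,json
for n in("top","side"):
    f=cams.grab_frame(n); cv2.imwrite(f"pics/{n}0.png",f["color"]); print(n,{k:v for k,v in f.items() if k!="color"})
s=r.sense();print(s)
E
```

```text
top {'fx': 413.8277323051978, 'fy': 413.8277323051978, 'cx': 317.4758923478048, 'cy': 201.55918288409495, 'xyz': array([ 410.46186032,    5.70301104, 1185.69843563]), 'attitude': array([-3.02836004,  0.00638642, -1.54700629])}
side {'fx': 426.18577977298986, 'fy': 426.18577977298986, 'cx': 325.37237705445926, 'cy': 197.1262867551738, 'xyz': array([427.43611729, 765.88379718, 843.23021677]), 'attitude': array([-2.33595057e+00,  2.14831999e-03, -2.99843862e+00])}
{'clock': 0.1, 'qpos': array([ 1.30860404e+00,  3.53594562e-01,  1.63405510e+00, -8.20914840e-06,
        1.15526078e+00, -2.41660358e-03]), 'qvel': array([ 0.00043252, -0.00107763, -0.00367834, -0.00079666,  0.00036295,
       -0.00040602]), 'joint_efforts': array([-6.70713616e-04, -6.06353474e+01, -3.42815495e+01, -2.90629362e-05,
        3.86525746e-03, -1.95616212e-05]), 'eef_pos': array([160.43663588, 603.59519887, 230.62898593]), 'tcp_rot': array([-3.14027485e+00,  4.32157488e-06,  2.88182030e+00]), 'contact_force': array([ 0.37976571, -0.4731149 ,  0.29877596]), 'wrist_torque': array([ 0.03436101,  0.02713867, -0.01290654]), 'grasp_force': 0.0, 'opening': 1.001837339380631}
```

View pics/top0.png

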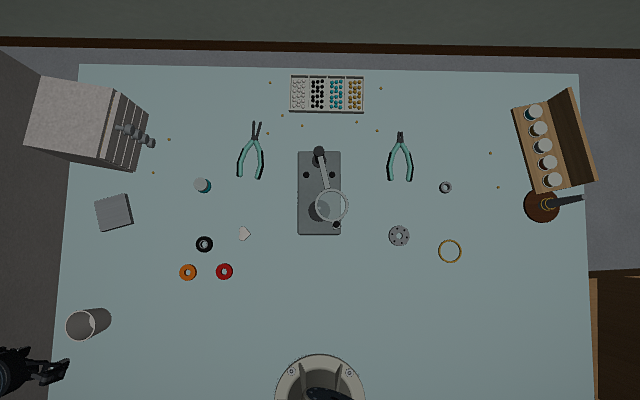

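View pics/side0.png

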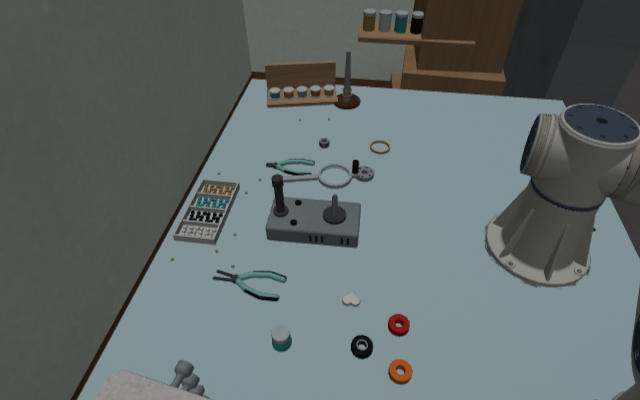

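Top view: flange candidate is the grey dotted disc (399,236). The wheel is the black ring (204,244), not the orange (188,272) or red (224,271) look-alikes. The collar is the small grey ring (445,187), and the bangle is at (450,251). The machine is around (319,193), its lens at (331,205) and its knob at (336,225). I'll check these in one enlarged crop.

```bash
cat > h.py <<'E'
import numpy as np,cv2
from scipy.spatial.transform import Rotation as R
from rig import r,cams
def shot(n):
    return cams.grab_frame(n)
def proj(f,p):
    c=R.from_euler('xyz',f['attitude']).as_matrix().T@(np.array(p,float)-f['xyz'])
    return np.array([f['fx']*c[0]/c[2]+f['cx'],f['fy']*c[1]/c[2]+f['cy']])
def ray(f,u,z):
    d=R.from_euler('xyz',f['attitude']).as_matrix()@[(u[0]-f['cx'])/f['fx'],(u[1]-f['cy'])/f['fy'],1]
    return f['xyz']+d*(z-f['xyz'][2])/d[2]
def crop(f,u,h,k):
    "crop of half-size h around u, enlarged k, with ticks each 5 px"
    x,y=int(u[0])-h,int(u[1])-h
    c=cv2.resize(f['color'][y:y+2*h,x:x+2*h],None,fx=k,fy=k,interpolation=cv2.INTER_CUBIC)
    for i in range(0,2*h,5):
        cv2.line(c,(i*k,0),(i*k,6),(0,255,255),1);cv2.line(c,(0,i*k),(6,i*k),(0,255,255),1)
    cv2.putText(c,f"{x},{y}",(10,20),0,.5,(0,0,255),1)
    return c
E
python3 - <<'E'
from h import *
t=shot('top');s=shot('side')
a=[crop(t,u,20,6) for u in((399,236),(204,244),(445,187))]
b=[crop(s,u,20,6) for u in((366,173),(362,346),(324,142))]
cv2.imwrite('pics/c1.png',np.vstack([np.hstack(a),np.hstack(b)]))
m=[crop(t,(319,195),50,4),crop(s,(313,205),50,4)]
cv2.imwrite('pics/c2.png',np.hstack(m))
for n,u,z in(('flange',(399,236),16),('wheel',(204,244),18),('collar',(445,187),22),('knob',(336,225),202),('col',(319,150),161)):print(n,ray(t,u,z).round(1))
for n,u,z in(('flange',(366,173),16),('wheel',(362,346),18),('collar',(324,142),22),('spt',(335,196),128),('knob',(355,161),202)):print(n,ray(s,u,z).round(1))
E
```

```text
flange [ 451.  -215.4   16. ]
wheel [415.6 332.5  18. ]
collar [ 592.5 -344.3   22. ]
knob [467.1 -30.7 202. ]
col [658.   14.3 161. ]
flange [ 447.1 -206.1   16. ]
wheel [414.6 341.   18. ]
collar [ 592.1 -332.9   22. ]
spt [512.6  21.7 128. ]
knob [471.9 -27.7 202. ]
```

View pics/c1.png

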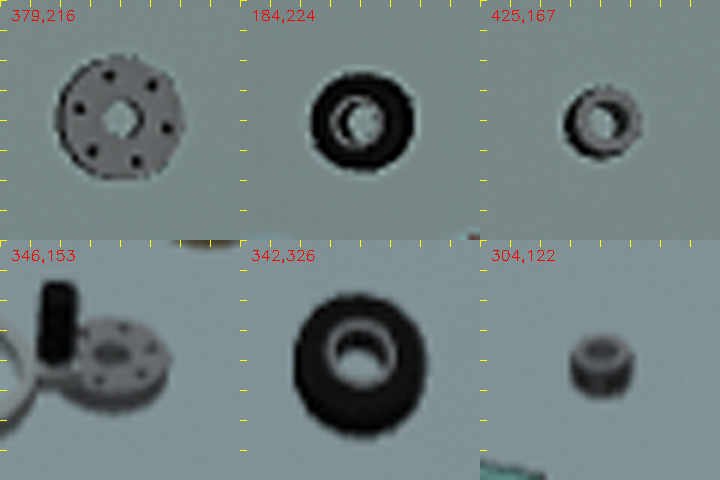

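View pics/c2.png

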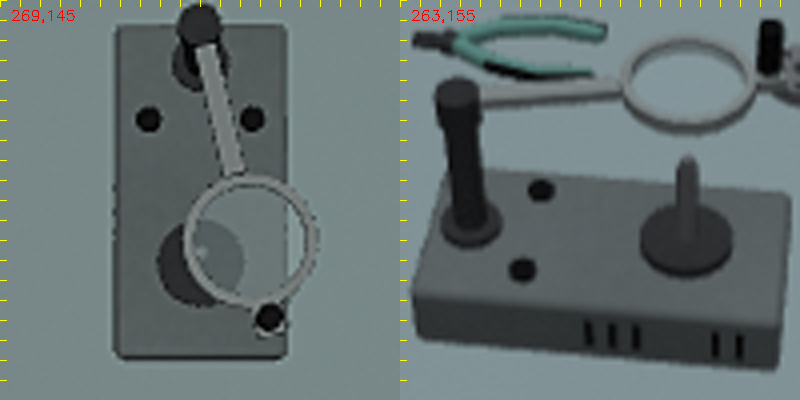

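Confirmed: (399,236) has the six dots (flange), (204,244) is the black wheel with the thin steel bush, and (445,187) is the plain thick small collar. Next I'll measure these positions with both cameras.

```bash
cat >> h.py <<'E'
def tri(ft,ut,fs,us,z=None):
    "position from both views; z fixed if given; residuals px"
    from scipy.optimize import least_squares
    full=lambda p:p if z is None else [*p,z]
    g=lambda p:np.r_[proj(ft,full(p))-ut,proj(fs,full(p))-us]
    s=least_squares(g,[450,0,50.][:3 if z is None else 2]); return np.array(full(s.x)).round(1),s.fun.round(2)
E
python3 - <<'E'
from h import *
t=shot('top');s=shot('side')
P=dict(flange=((399.2,235.3),(364.4,171.6),16),wheel=((203.6,243.9),(361.7,344.2),18),collar=((445.8,186.6),(323.8,139.9),22),
tip=((318.6,207.6),(334.4,193.9),128),seat=((318.6,210.1),(334.1,213.9),60),hinge=((318.6,150.1),(277.1,176.6),175),knob=((335.9,224.1),(355.1,160.9),202))
for n,(a,b,z) in P.items(): print(n,tri(t,a,s,b),tri(t,a,s,b,z),ray(t,a,z).round(1),ray(s,b,z).round(1))
E
```

```text
flange (array([ 452.8, -216.7,   11.9]), array([-0.  ,  0.11, -0.12, -0.02])) (array([ 452.7, -214.8,   16. ]), array([-0.39,  0.1 , -0.04, -0.66])) [ 453.  -215.9   16. ] [ 452.3 -211.8   16. ]
wheel (array([415.6, 334.9,  13.5]), array([-0.  ,  0.09, -0.06, -0.01])) (array([415.6, 335.9,  18. ]), array([-0.79,  0.06,  0.01, -0.62])) [415.8 333.6  18. ] [415.5 337.2  18. ]
collar (array([ 594.4, -347.3,   19.5]), array([-0.  , -0.12,  0.13,  0.02])) (array([ 594., -346.,   22.]), array([-0.2 , -0.13,  0.18, -0.35])) [ 593.7 -346.6   22. ] [ 594.3 -344.1   22. ]
tip (array([515.3,  12.1, 125.6]), array([ 0.  , -0.01,  0.01,  0.  ])) (array([515.1,  12.9, 128. ]), array([-0.34, -0.03,  0.06, -0.46])) [515.   12.1 128. ] [515.   14.6 128. ]
seat (array([515.2,  12.3,  55.3]), array([-0.  ,  0.03, -0.03, -0.  ])) (array([514.8,  14. ,  60. ]), array([-0.62,  0.  ,  0.07, -0.8 ])) [514.9  12.3  60. ] [514.6  16.8  60. ]
hinge (array([655.4,  15.2, 167.5]), array([ 0.02,  0.3 , -0.29, -0.06])) (array([653.7,  17.8, 175. ]), array([-1.08,  0.24, -0.1 , -1.63])) [654.4  15.2 175. ] [652.2  23.6 175. ]
knob (array([470.6, -30.5, 200. ]), array([ 0.01, -0.52,  0.52,  0.07])) (array([470.5, -29.7, 202. ]), array([-0.28, -0.54,  0.57, -0.38])) [469.2 -30.4 202. ] [471.7 -28.1 202. ]
```

>>> send_rows(
  targets=[-0.463,-0.533,-0.04,0,0,-0.26,1,-0.463,-0.533,-0.04,0,0,-0.26,1,-0.463,-0.533,-0.04,0,0,-0.26,1,-0.463,-0.533,-0.04,0,0,-0.26,1,-0.463,-0.533,-0.04,0,0,-0.26,1,-0.463,-0.533,-0.04,0,0,-0.26,1,-0.463,-0.533,-0.04,0,0,-0.26,1,-0.463,-0.533,-0.04,0,0,-0.26,1,-0.463,-0.533,-0.04,0,0,-0.26,1,-0.463,-0.533,-0.04,0,0,-0.26,1,-0.463,-0.533,-0.04,0,0,-0.26,1,-0.463,-0.533,-0.04,0,0,-0.26,1],
  grip_force=25,
)

```text
clock: 1.3
eef_pos: [380.5, 153.8, 260.0]
tcp_rot: [3.141, 0.001, -3.141]
contact_force: [1.2, 0.5, -0.5]
opening: 1.001
grasp_force: 0.0
```

>>> send_rows(
  targets=[-0.09,-0.184,0,0,0,0,1,-0.09,-0.184,0,0,0,0,1,-0.09,-0.184,0,0,0,0,1,-0.09,-0.184,0,0,0,0,1,-0.09,-0.184,0,0,0,0,1,-0.09,-0.184,0,0,0,0,1,-0.09,-0.184,0,0,0,0,1,-0.09,-0.184,0,0,0,0,1],
)

```text
clock: 1.97
eef_pos: [469.7, -28.2, 259.3]
tcp_rot: [3.141, -0.001, 3.141]
contact_force: [0.0, 0.6, 0.3]
opening: 1.001
grasp_force: 0.0
```

>>> send_rows(
  targets=[0,-0.001,0.04,0,0,0,0,0,-0.001,0.081,0,0,0,0,0,-0.001,0.081,0,0,0,-0.3,0,-0.001,0.081,0,0,0,-1,0,-0.001,0.081,0,0,0,-1,0,-0.001,0.081,0,0,0,-1,0,-0.001,0.081,0,0,0,-1,0,-0.001,0.081,0,0,0,-1,0,-0.001,0.081,0,0,0,-1],
)

```text
clock: 2.72
eef_pos: [471.6, -29.2, 180.8]
tcp_rot: [-3.141, 0.004, -3.141]
contact_force: [-1.1, -0.3, 8.2]
opening: 0.171
grasp_force: 25.4
```

Run:
```python
from h import *
import math
s=r.sense();print(s['eef_pos'],s['opening'],s['grasp_force'],s['contact_force'])
x0,y0=s['eef_pos'][:2]
h=np.array([655.2,15.2]);v=np.array([x0,y0])-h;print(np.hypot(*v),math.atan2(-v[1],-v[0]))
```

```text
[471.61187898 -29.22704957 180.75665016] 0.17132802580806256 25.385108292102814 [-1.09177569 -0.27360225  8.21520121]
188.88716450567696 0.2374286303384149
```

Run:
```python
import numpy as np
q=.237-np.linspace(0,1.54,17)
X=655.2-188.9*np.cos(q);Y=15.2-188.9*np.sin(q)
for a in(0,8):
  print([(round(-(X[i]-X[a])/1e3,3),round((Y[i]-Y[a])/1e3,3)) for i in range(a+1,a+9)])
```

```text
[(np.float64(0.003), np.float64(0.018)), (np.float64(0.005), np.float64(0.036)), (np.float64(0.005), np.float64(0.054)), (np.float64(0.003), np.float64(0.072)), (np.float64(-0.0), np.float64(0.09)), (np.float64(-0.006), np.float64(0.107)), (np.float64(-0.012), np.float64(0.124)), (np.float64(-0.021), np.float64(0.14))]
[(np.float64(-0.01), np.float64(0.015)), (np.float64(-0.021), np.float64(0.029)), (np.float64(-0.034), np.float64(0.042)), (np.float64(-0.048), np.float64(0.054)), (np.float64(-0.063), np.float64(0.064)), (np.float64(-0.079), np.float64(0.073)), (np.float64(-0.095), np.float64(0.081)), (np.float64(-0.113), np.float64(0.086))]
```

>>> send_rows(
  targets=[0.003,0.018,0,0,0,0,-1,0.005,0.036,0,0,0,0,-1,0.005,0.054,0,0,0,0,-1,0.003,0.072,0,0,0,0,-1,0,0.09,0,0,0,0,-1,-0.006,0.107,0,0,0,0,-1,-0.012,0.124,0,0,0,0,-1,-0.021,0.14,0,0,0,0,-1,-0.021,0.14,0,0,0,0,-1],
)

```text
clock: 3.47
eef_pos: [493.1, 113.4, 180.3]
tcp_rot: [3.14, 0.003, -3.141]
contact_force: [-2.2, 1.6, 9.3]
opening: 0.169
grasp_force: 25.9
```

>>> send_rows(
  targets=[-0.01,0.015,0,0,0,0,-1,-0.021,0.029,0,0,0,0,-1,-0.034,0.042,0,0,0,0,-1,-0.048,0.054,0,0,0,0,-1,-0.063,0.064,0,0,0,0,-1,-0.079,0.073,0,0,0,0,-1,-0.095,0.081,0,0,0,0,-1,-0.113,0.086,0,0,0,0,-1,-0.113,0.086,0,0,0,0,-1,-0.113,0.086,0,0,0,0,-1],
)

```text
clock: 4.3
eef_pos: [605.6, 198.8, 180.3]
tcp_rot: [3.138, 0.003, 3.141]
contact_force: [-1.4, 8.2, 3.2]
opening: 0.173
grasp_force: 25.7
```

>>> send_rows(
  targets=[0,0,0,0,0,0,0.3,0,0,0,0,0,0,0.3,0,0,0,0,0,0,0.3,0,0,0,0,0,0,0.3,0,0,-0.04,0,0,0,0.5,0,0,-0.08,0,0,0,1,0,-0.02,-0.1,0,0,0,1,0.02,-0.06,-0.1,0,0,0,1,0.035,-0.1,-0.1,0,0,0,1,0.05,-0.14,-0.1,0,0,0,1,0.065,-0.18,-0.1,0,0,0,1,0.08,-0.22,-0.1,0,0,0,1],
)

```text
clock: 5.3
eef_pos: [525.5, -18.2, 278.8]
tcp_rot: [-3.141, 0.0, -3.141]
contact_force: [1.2, -0.0, -0.9]
opening: 1.0
grasp_force: 0.0
```

>>> send_rows(
  targets=[0.015,-0.04,0,0,0,0,1,0.03,-0.08,0,0,0,0,1,0.045,-0.12,0,0,0,0,1,0.06,-0.16,0,0,0,0,1,0.073,-0.195,0,0,0,0,1,0.073,-0.195,0.04,0,0,0,1,0.073,-0.195,0.08,0,0,0,1,0.073,-0.195,0.12,0,0,0,1,0.073,-0.195,0.16,0,0,0,1,0.073,-0.195,0.18,0,0,0,1,0.073,-0.195,0.18,0,0,0,1],
)

```text
clock: 6.22
eef_pos: [450.5, -210.3, 94.6]
tcp_rot: [3.138, -0.007, 3.141]
contact_force: [-1.1, -0.1, 0.7]
opening: 1.002
grasp_force: 0.0
```

Run:
```python
from h import *
t=shot('top');s=shot('side');e=r.sense()['eef_pos'];print(e)
cv2.imwrite('pics/c3.png',np.vstack([np.hstack([crop(t,u,33,6) for u in((319,200),proj(t,(605.6,198.8,202)))]),np.hstack([crop(s,u,33,6)[:204] for u in((334,220),proj(s,(605.6,198.8,190))+[0,20])])]))
print(proj(t,(605.6,198.8,202)),proj(s,(605.6,198.8,202)))
```

```text
[ 453.58152203 -211.5809751    98.74081512]
[242.19745008 165.54948573] [279.16031298 224.77340884]
```

View pics/c3.png

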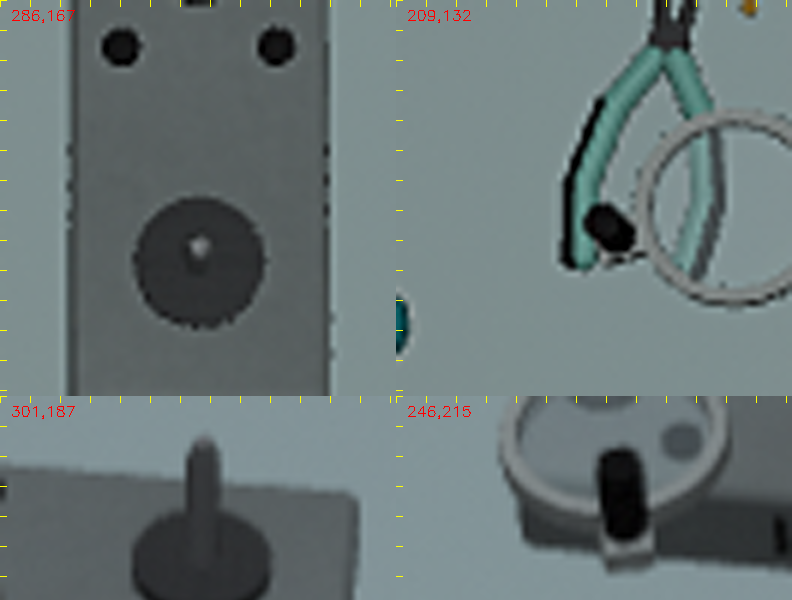

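Knob at top (243,168) and side (283,226), about 7 mm slid in the pads, but the lens is well clear. The spindle is confirmed at top (319,208), which puts it at about (515, 13.6). Next, grasp the flange.

>>> send_rows(
  targets=[0.001,-0.003,0.03,0,0,0,1,0.001,-0.003,0.06,0,0,0,1,0.001,-0.003,0.085,0,0,0,1,0.001,-0.003,0.098,0,0,0,1,0.001,-0.003,0.098,0,0,0,1,0.001,-0.003,0.098,0,0,0,-1,0.001,-0.003,0.098,0,0,0,-1,0.001,-0.003,0.098,0,0,0,-1,0.001,-0.003,0.098,0,0,0,-1,0.001,-0.003,0.098,0,0,0,-1,0.001,-0.003,0.098,0,0,0,-1],
  grip_force=40,
)

```text
clock: 7.23
eef_pos: [454.4, -215.2, 3.2]
tcp_rot: [-3.14, 0.004, 3.141]
contact_force: [-3.1, 1.3, 13.2]
opening: 0.662
grasp_force: 39.5
```

>>> send_rows(
  targets=[0,0,-0.02,0,0,0,-1,0,0,-0.06,0,0,0,-1,0,0,-0.1,0,0,0,-1,0,0,-0.14,0,0,0,-1,-0.006,0.025,-0.16,0,0,0,-1,-0.016,0.06,-0.16,0,0,0,-1,-0.026,0.095,-0.16,0,0,0,-1,-0.036,0.13,-0.16,0,0,0,-1,-0.046,0.165,-0.16,0,0,0,-1,-0.056,0.2,-0.16,0,0,0,-1,-0.062,0.228,-0.16,0,0,0,-1,-0.062,0.228,-0.16,0,0,0,-1],
)

```text
clock: 8.23
eef_pos: [516.3, 17.8, 162.4]
tcp_rot: [3.14, 0.004, -3.139]
contact_force: [0.6, 0.2, -0.6]
opening: 0.657
grasp_force: 43.4
```

Run:
```python
from h import *
s=shot('side');q=r.sense();e=q['eef_pos'];print(e,q['contact_force'],q['opening'],q['tcp_rot'])
cv2.imwrite('pics/c4.png',crop(s,(335,190),40,8))
for p in((515,13.6,128),(515,13.6,140),(515,13.6,160),(515,13.6-29,160),(515,13.6+29,160)):print(p,proj(s,p))
```

```text
[515.59324092  15.85767343 162.14730173] [-0.95743564 -0.12800574 -1.54000026] 0.6558091121093638 [ 3.14126398e+00  2.60918582e-03 -3.13781369e+00]
(515, 13.6, 128) [334.45453474 193.62902231]
(515, 13.6, 140) [334.51696845 190.03039248]
(515, 13.6, 160) [334.6232874  183.90225186]
(515, -15.4, 160) [336.13467187 176.01529553]
(515, 42.6, 160) [333.0492517  192.11614523]
```

View pics/c4.png

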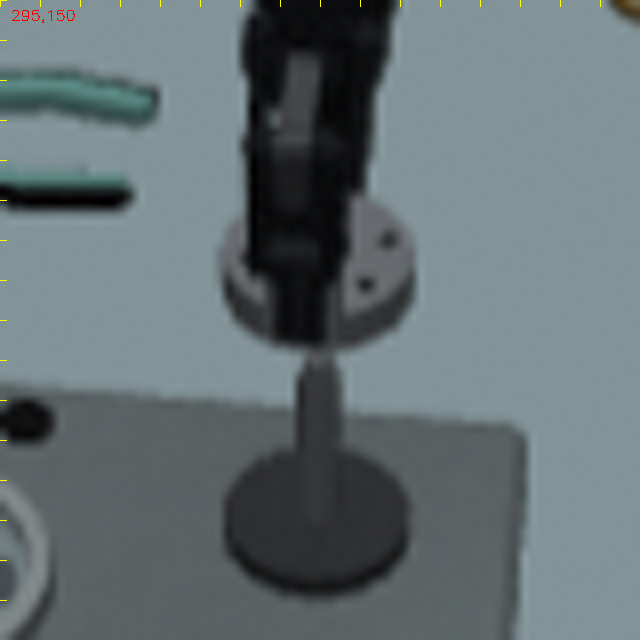

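>>> send_rows(
  targets=[0,0,0,0,0,0,-1,0,0,0,0,0,0,-1,0,0,0,0,0,0,-1],
)

```text
clock: 8.53
eef_pos: [514.5, 12.5, 161.1]
tcp_rot: [-3.141, 0.001, 3.141]
contact_force: [-0.1, -0.1, -0.9]
opening: 0.657
grasp_force: 43.4
```

>>> send_rows(
  targets=[-0.001,0.001,0.01,0,0,0,-1,-0.001,0.001,0.02,0,0,0,-1,-0.001,0.001,0.03,0,0,0,-1,-0.001,0.001,0.04,0,0,0,-1,-0.001,0.001,0.05,0,0,0,-1,-0.001,0.001,0.058,0,0,0,-1,-0.001,0.001,0.058,0,0,0,-1,-0.001,0.001,0.058,0,0,0,-1],
)

```text
clock: 9.2
eef_pos: [515.3, 14.5, 101.9]
tcp_rot: [-3.142, -0.001, -3.141]
contact_force: [0.4, 0.5, -0.1]
opening: 0.656
grasp_force: 43.4
```

>>> send_rows(
  targets=[0,0,0.01,0,0,0,-1,0,0,0.02,0,0,0,-1,0,0,0.028,0,0,0,-1,0,0,0.033,0,0,0,-1,0,0,0.036,0,0,0,-1,0,0,0.038,0,0,0,-1,0,0,0.039,0,0,0,-1,0,0,0.04,0,0,0,-1,0,0,0.04,0,0,0,-1],
)

```text
clock: 9.95
eef_pos: [515.6, 14.5, 63.3]
tcp_rot: [-3.142, -0.0, -3.141]
contact_force: [-3.6, 0.4, 7.0]
opening: 0.656
grasp_force: 44.2
```

>>> send_rows(
  targets=[0,0,0.001,0,0,0,-1,0,0,0.001,0,0,0,-1,0,0,0,0,0,0,1,0,0,0,0,0,0,1,0,0,0,0,0,0,1,0,0,-0.02,0,0,0,1,0,0,-0.06,0,0,0,1,0,0,-0.1,0,0,0,1,0,0.03,-0.13,0,0,0,1,0.01,0.07,-0.13,0,0,0,1,0.02,0.11,-0.13,0,0,0,1,0.03,0.15,-0.13,0,0,0,1],
)

```text
clock: 10.95
eef_pos: [485.7, 165.9, 193.5]
tcp_rot: [3.141, 0.002, 3.14]
contact_force: [0.4, 1.4, -0.4]
opening: 1.001
grasp_force: 0.0
```

Run:
```python
from h import *
print(r.sense()['eef_pos'])
t=shot('top');s=shot('side')
cv2.imwrite('pics/c5.png',np.hstack([crop(t,(319,210),25,8),crop(s,(334,212),25,8)]))
print(proj(t,(515,13.6,76)),proj(s,(515,13.6,76)))
```

```text
[485.66913105 165.94807605 193.54008484]
[318.09937981 209.49130347] [334.19511968 208.58150205]
```

View pics/c5.png

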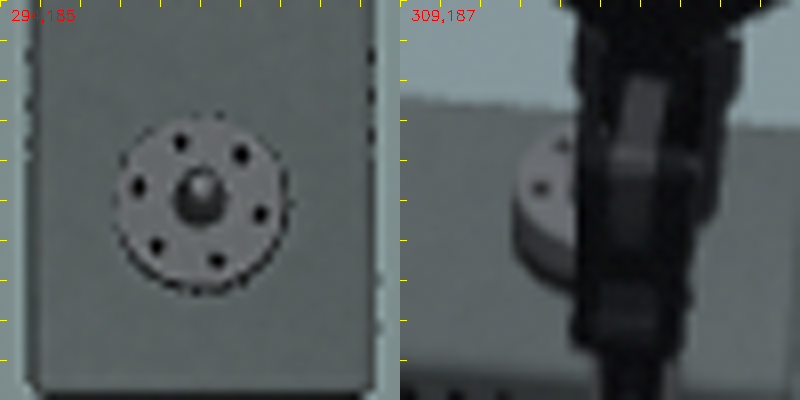

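Flange home: top view shows it concentric with the seat at (319,210), spindle through the bore. Next, the wheel.

>>> send_rows(
  targets=[0.015,0.035,0,0,0,0,1,0.03,0.07,0,0,0,0,1,0.045,0.105,0,0,0,0,1,0.06,0.14,0.03,0,0,0,1,0.07,0.168,0.05,0,0,0,1,0.07,0.17,0.08,0,0,0,1,0.07,0.17,0.11,0,0,0,1,0.07,0.17,0.11,0,0,0,1,0.07,0.17,0.11,0,0,0,1,0.07,0.17,0.11,0,0,0,1],
)

```text
clock: 11.88
eef_pos: [416.5, 334.5, 83.7]
tcp_rot: [3.141, 0.001, 3.141]
contact_force: [0.2, -0.7, 0.8]
opening: 1.005
grasp_force: 0.0
```

>>> send_rows(
  targets=[0.001,0.001,0.03,0,0,0,1,0.001,0.001,0.06,0,0,0,1,0.001,0.001,0.075,0,0,0,1,0.001,0.001,0.083,0,0,0,1,0.001,0.001,0.083,0,0,0,1,0.001,0.001,0.083,0,0,0,-1,0.001,0.001,0.083,0,0,0,-1,0.001,0.001,0.083,0,0,0,-1,0.001,0.001,0.083,0,0,0,-1,0.001,0.001,0.083,0,0,0,-1,0.001,0.001,0.083,0,0,0,-1,0.001,0.001,0.083,0,0,0,-1],
  grip_force=30,
)

```text
clock: 12.88
eef_pos: [415.6, 336.1, 1.2]
tcp_rot: [3.14, 0.002, -3.141]
contact_force: [-0.4, -2.1, 10.5]
opening: 0.524
grasp_force: 29.1
```

>>> send_rows(
  targets=[0,0,-0.02,0,0,0,-1,0,0,-0.06,0,0,0,-1,0,0,-0.1,0,0,0,-1,0,0,-0.14,0,0,0,-1,-0.006,-0.022,-0.16,0,0,0,-1,-0.017,-0.057,-0.16,0,0,0,-1,-0.028,-0.092,-0.16,0,0,0,-1,-0.039,-0.127,-0.16,0,0,0,-1,-0.05,-0.162,-0.16,0,0,0,-1,-0.061,-0.197,-0.16,0,0,0,-1,-0.072,-0.232,-0.16,0,0,0,-1,-0.083,-0.267,-0.16,0,0,0,-1],
)

```text
clock: 13.88
eef_pos: [498.0, 66.8, 160.4]
tcp_rot: [3.141, 0.001, -3.141]
contact_force: [0.1, -0.0, 0.0]
opening: 0.518
grasp_force: 31.4
```

>>> send_rows(
  targets=[-0.011,-0.035,0,0,0,0,-1,-0.017,-0.055,0,0,0,0,-1,-0.017,-0.055,0,0,0,0,-1,-0.017,-0.055,0,0,0,0,-1,-0.017,-0.055,0,0,0,0,-1,-0.017,-0.055,0,0,0,0,-1],
)

```text
clock: 14.38
eef_pos: [514.4, 14.4, 159.8]
tcp_rot: [3.141, 0.0, -3.14]
contact_force: [1.2, -0.1, 0.2]
opening: 0.521
grasp_force: 31.4
```

Run:
```python
from h import *
s=shot('side');q=r.sense();e=q['eef_pos'];print(e,q['contact_force'],q['opening'],q['tcp_rot'])
cv2.imwrite('pics/c6.png',crop(s,(335,190),40,8))
```

```text
[514.40524932  14.47655326 159.72294994] [ 0.42514849 -0.013781   -0.27978372] 0.519449229172171 [ 3.14144349e+00  4.36489060e-05 -3.14014183e+00]
```

View pics/c6.png

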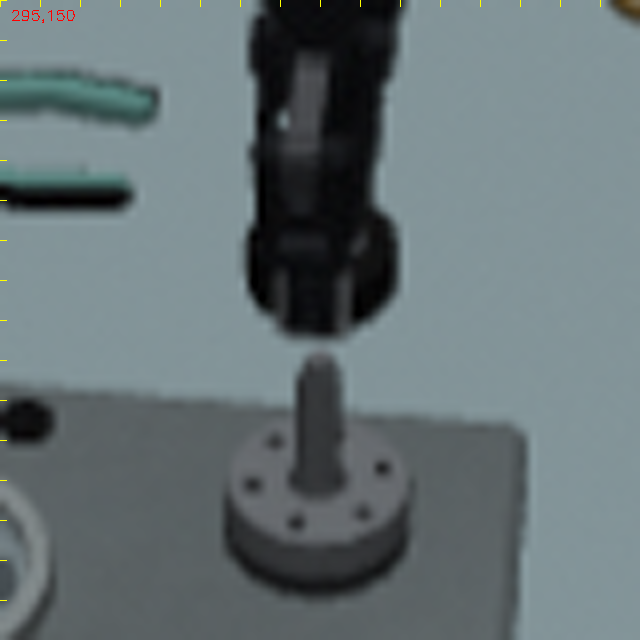

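Wheel centred at px 323 against the spindle at 320 in the crop, about 0.6 mm off; correcting and lowering.

>>> send_rows(
  targets=[-0.001,0,0.01,0,0,0,-1,-0.001,0,0.02,0,0,0,-1,-0.001,0,0.03,0,0,0,-1,-0.001,0,0.04,0,0,0,-1,-0.001,0,0.05,0,0,0,-1,-0.001,0,0.058,0,0,0,-1,-0.001,0,0.058,0,0,0,-1],
)

```text
clock: 15.02
eef_pos: [514.4, 13.5, 99.4]
tcp_rot: [-3.141, -0.003, -3.141]
contact_force: [-0.9, -0.4, -0.4]
opening: 0.522
grasp_force: 31.4
```

```bash
python3 -c "
from rig import r
q=r.sense();print(q['eef_pos'],q['contact_force'],q['wrist_torque'])"
```

```text
[514.37103854  13.51890625  99.398678  ] [-0.93177768 -0.44979606 -0.35997005] [0.01174738 0.04619357 0.01923186]
```

>>> send_rows(
  targets=[0,0,0.008,0,0,0,-1,0,0,0.015,0,0,0,-1,0,0,0.019,0,0,0,-1,0,0,0.021,0,0,0,-1,0,0,0.023,0,0,0,-1,0,0,0.024,0,0,0,-1,0,0,0.025,0,0,0,-1,0,0,0.025,0,0,0,-1],
)

```text
clock: 15.68
eef_pos: [515.8, 13.5, 77.3]
tcp_rot: [3.142, 0.0, -3.141]
contact_force: [-3.7, 0.9, 6.1]
opening: 0.518
grasp_force: 31.9
```

>>> send_rows(
  targets=[0,0,0,0,0,0,-1,0,0,0,0,0,0,1,0,0,0,0,0,0,1,0,0,0,0,0,0,1,0,0,-0.02,0,0,0,1,0,0,-0.06,0,0,0,1,0,0,-0.1,0,0,0,1,0,-0.03,-0.12,0,0,0,1,-0.008,-0.067,-0.12,0,0,0,1,-0.016,-0.104,-0.12,0,0,0,1,-0.024,-0.141,-0.12,0,0,0,1,-0.032,-0.178,-0.12,0,0,0,1],
)

```text
clock: 16.68
eef_pos: [548.0, -166.2, 197.0]
tcp_rot: [-3.141, 0.001, -3.141]
contact_force: [0.5, -0.3, 0.1]
opening: 0.996
grasp_force: 0.0
```

>>> send_rows(
  targets=[-0.008,-0.037,0,0,0,0,1,-0.016,-0.074,0,0,0,0,1,-0.024,-0.111,0,0,0,0,1,-0.032,-0.148,0,0,0,0,1,-0.046,-0.18,0.02,0,0,0,1,-0.046,-0.18,0.06,0,0,0,1,-0.046,-0.18,0.1,0,0,0,1,-0.046,-0.18,0.12,0,0,0,1,-0.046,-0.18,0.12,0,0,0,1,-0.046,-0.18,0.12,0,0,0,1],
)

```text
clock: 17.52
eef_pos: [593.2, -344.1, 75.6]
tcp_rot: [3.14, -0.002, -3.141]
contact_force: [0.5, -0.5, 0.2]
opening: 0.998
grasp_force: 0.0
```

Run:
```python
from h import *
q=r.sense();print(q['eef_pos'])
t=shot('top');s=shot('side')
cv2.imwrite('pics/c7.png',np.hstack([crop(t,(319,210),25,8),crop(s,(334,202),25,8)]))
```

```text
[ 593.16000755 -344.12675347   75.61667961]
```

View pics/c7.png

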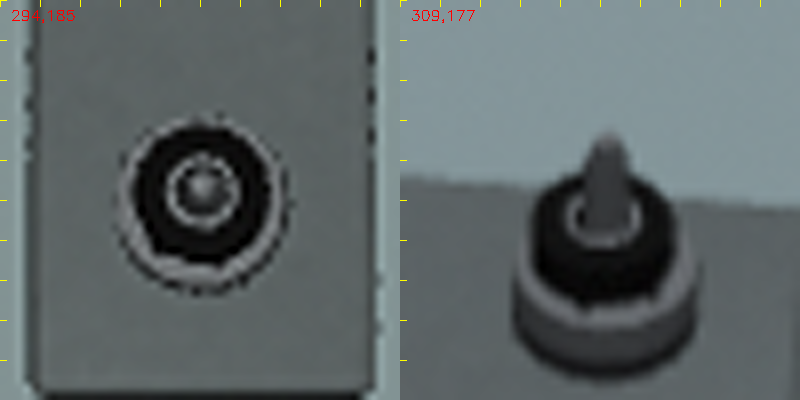

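Flange and wheel sit flat and concentric (top (319,208), side (334,204)). Now the collar.

>>> send_rows(
  targets=[-0.001,-0.002,0.03,0,0,0,1,-0.001,-0.002,0.055,0,0,0,1,-0.001,-0.002,0.068,0,0,0,1,-0.001,-0.002,0.073,0,0,0,1,-0.001,-0.002,0.073,0,0,0,0.5,-0.001,-0.002,0.073,0,0,0,-1,-0.001,-0.002,0.073,0,0,0,-1,-0.001,-0.002,0.073,0,0,0,-1,-0.001,-0.002,0.073,0,0,0,-1,-0.001,-0.002,0.073,0,0,0,-1,-0.001,-0.002,0.073,0,0,0,-1,-0.001,-0.002,0.073,0,0,0,-1],
  grip_force=30,
)

```text
clock: 18.62
eef_pos: [595.6, -346.9, 5.2]
tcp_rot: [-3.141, 0.002, -3.141]
contact_force: [-1.2, 1.1, 6.7]
opening: 0.367
grasp_force: 29.2
```

>>> send_rows(
  targets=[0,0,-0.02,0,0,0,-1,0,0,-0.06,0,0,0,-1,0,0,-0.1,0,0,0,-1,0,0,-0.14,0,0,0,-1,0.006,0.025,-0.158,0,0,0,-1,0.014,0.062,-0.158,0,0,0,-1,0.022,0.1,-0.158,0,0,0,-1,0.03,0.138,-0.158,0,0,0,-1,0.038,0.176,-0.158,0,0,0,-1,0.046,0.214,-0.158,0,0,0,-1,0.054,0.252,-0.158,0,0,0,-1,0.062,0.29,-0.158,0,0,0,-1],
)

```text
clock: 19.62
eef_pos: [532.2, -54.9, 162.2]
tcp_rot: [-3.142, 0.001, 3.142]
contact_force: [0.8, 0.2, -1.1]
opening: 0.367
grasp_force: 30.0
```

>>> send_rows(
  targets=[0.008,0.037,0,0,0,0,-1,0.017,0.07,0,0,0,0,-1,0.017,0.07,0,0,0,0,-1,0.017,0.07,0,0,0,0,-1,0.017,0.07,0,0,0,0,-1,0.017,0.07,0,0,0,0,-1],
)

```text
clock: 20.12
eef_pos: [516.1, 12.8, 161.9]
tcp_rot: [-3.141, 0.001, 3.141]
contact_force: [-0.6, 0.1, 0.6]
opening: 0.365
grasp_force: 30.1
```

Run:
```python
from h import *
s=shot('side');q=r.sense();e=q['eef_pos'];print(e,q['contact_force'],q['opening'],q['tcp_rot'])
cv2.imwrite('pics/c8.png',crop(s,(335,190),40,8))
```

```text
[516.10983332  12.56486217 161.75837083] [ 0.17260781  0.19825834 -0.79901871] 0.3724894148085537 [-3.14140813e+00  5.05949697e-04  3.14059589e+00]
```

View pics/c8.png

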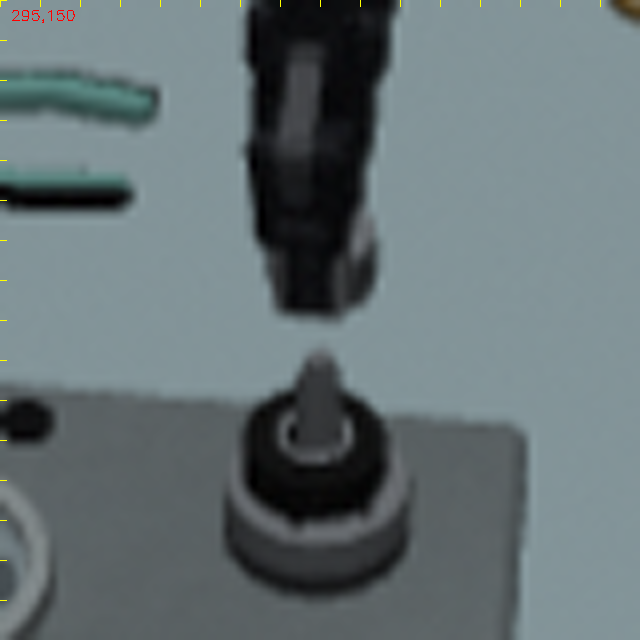

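>>> send_rows(
  targets=[-0.001,0.001,0.01,0,0,0,-1,-0.001,0.001,0.02,0,0,0,-1,-0.001,0.001,0.03,0,0,0,-1,-0.001,0.001,0.038,0,0,0,-1,-0.001,0.001,0.044,0,0,0,-1,-0.001,0.001,0.049,0,0,0,-1,-0.001,0.001,0.049,0,0,0,-1],
)

```text
clock: 20.75
eef_pos: [516.0, 14.5, 111.2]
tcp_rot: [-3.142, -0.002, -3.141]
contact_force: [-0.7, -0.2, -0.6]
opening: 0.368
grasp_force: 30.1
```

>>> send_rows(
  targets=[0,0,0.005,0,0,0,-1,0,0,0.009,0,0,0,-1,0,0,0.011,0,0,0,-1,0,0,0.013,0,0,0,-1,0,0,0.014,0,0,0,-1,0,0,0.015,0,0,0,-1,0,0,0.015,0,0,0,-1],
)

```text
clock: 21.33
eef_pos: [516.9, 14.6, 99.0]
tcp_rot: [3.142, 0.0, -3.141]
contact_force: [-6.5, -0.1, 18.2]
opening: 0.364
grasp_force: 31.5
```

Landed at 99.0 (expected 99.2) with an upward reaction. Releasing and backing off.

>>> send_rows(
  targets=[0,0,-0.001,0,0,0,-1,0,0,-0.001,0,0,0,0.3,0,0,-0.001,0,0,0,1,0,0,-0.001,0,0,0,1,0,0,-0.001,0,0,0,1,0,0,-0.02,0,0,0,1,0,0,-0.06,0,0,0,1,0,0,-0.1,0,0,0,1,0,-0.03,-0.12,0,0,0,1,0.01,-0.067,-0.12,0,0,0,1,0.02,-0.104,-0.12,0,0,0,1,0.03,-0.14,-0.12,0,0,0,1],
)

```text
clock: 22.33
eef_pos: [486.5, -126.8, 218.1]
tcp_rot: [-3.141, 0.001, -3.14]
contact_force: [0.6, -1.0, -0.8]
opening: 0.999
grasp_force: 0.0
```

>>> send_rows(
  targets=[0.01,-0.03,0,0,0,0,1,0.02,-0.06,0,0,0,0,1,0.02,-0.06,0,0,0,0,1,0.02,-0.06,0,0,0,0,1],
)

```text
clock: 22.67
eef_pos: [466.2, -186.8, 217.4]
tcp_rot: [3.141, -0.0, 3.139]
contact_force: [0.3, 1.3, -1.1]
opening: 1.001
grasp_force: 0.0
```

Run:
```python
from h import *
t=shot('top');s=shot('side')
cv2.imwrite('pics/c9.png',np.hstack([crop(t,(305,190),50,4),crop(s,(334,200),25,8)]))
```

```text
(no output)
```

View pics/c9.png

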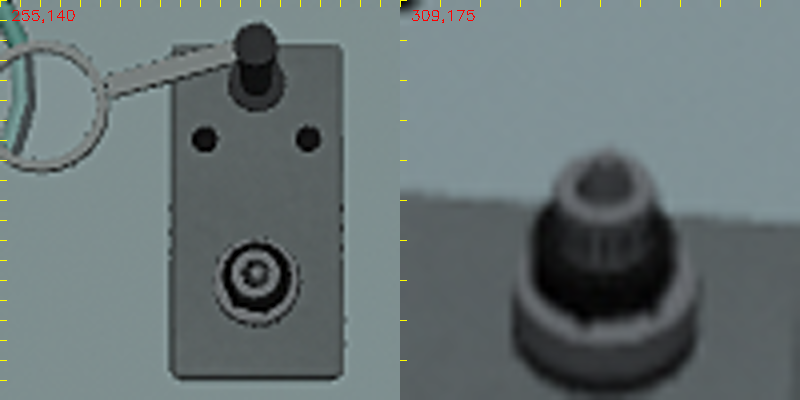

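All three rings are stacked concentric and level: the collar top in the side view is at (334,198), expected about (334,197). The magnifier is well off to the side. Handing in.

```bash
python3 -c "
from rig import r
print(r.sign_off())"
```

```text
the job is handed in; nothing more can be done
None
```

The magnifier is swung out to the side, and the flange, wheel and collar are stacked on the spindle in that order. The last pictures show them concentric and level. I handed the job in at about 23 s of the allowed 72 s; no verdict came back.

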